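Line up machined parts by height on the inspection rail

ROBOT

A 6-joint arm with a two-finger parallel gripper is mounted at the origin on a cart in front of the work surface, level with it; the furniture and walls round the work are solid. World frame = base frame: x ahead of the robot, y to its left, z up, the work surface at z = 0. Lengths are in m, angles in degrees, forces in N, time in s.
With the tool pointing down it reaches from about 0.325 to 0.775 m from the base axis. Payload 9.3 kg.
Tool frame: the origin (TCP) lies midway between the tips of the shut fingers; the grasp point (between the pads) lies 19 mm behind it (pinch_z is the distance from the TCP to the grasp point, in m); z points along the fingers, x is the direction in which the jaws open and shut, and the axes are right-handed (so a half turn about z gives the same grasp; the last joint's range is limited). The gripper opens to 85 mm and grips with 20 to 120 N. Pads are 22 mm wide; open, the fingers measure 114 mm over their backs; the gripper's body (76 mm by 85 mm) begins 54 mm behind the grasp point. The pads swing forward as they close: fully open they stand 13 mm farther back than shut.
Start: joints at [-74.691, 14.817, 1.232, 76.415, 0, 81.257], TCP at [0.224, -0.502, 0.231] pointing down, gripper open.
Joint ranges: [-174.27, 174.27], [-52.1, 104.24], [-59.71, 78.15], [-110.17, 111.67], [-87.03, 83.33], [-180, 180]. Speed limits (degrees/s): [127.2, 127.2, 159.86, 180, 180, 180].

INTERFACE

Orientations are given as a 3x3 rotation matrix whose columns are the frame's x, y, z axes.
In Python, from cell import move_pose, servo_line, move_j, let_go, clamp, dwell, ik, get_obs, capture, IKError, job_done, spot_in, regions_of, pinch_z gives the robot as it stands. Calls block until the motion is done:
- move_pose(position, orientation): joint-space move of the TCP to a pose.
- servo_line(position, attitude=None, feed=0.15, guard=None): straight line of the TCP; attitude=None keeps the orientation; feed is the mean speed in m/s. With guard (N) it stops when the force on the tool has changed by that much, and returns True; else False.
- move_j(angles): joint-space move.
- let_go() and clamp(grip_force=None): open the fingers fully, or close them until they stop; grip_force is the grip in N (None keeps the last).
- dwell(seconds).
- ik(position, orientation): joint angles nearest the present ones, or None.
- get_obs(): the state.
- capture(name): name is "scene" or "top"; returns a dict with "image" (384x512x3 uint8, red, green, blue), "fx", "fy", "cx", "cy" (pixels), "extrinsics" (4x4, takes a point from world to camera coordinates). Camera axes: x right, y down, z forward; pixel columns grow to the right and rows downward; lengths in m; the calibration is good to about 2 mm. A picture is of the moment at which its call begins. There is no depth.
A pose or a line that the arm cannot do raises IKError and nothing moves.
- job_done(): hands the job in, once; it reports no verdict.
Trained networks look in a picture, given as the dict that the camera call returned (one of the last four; its "shot" number tells which), for a name from the list of things; names that differ only in an ending like _2 or _b are one class to them, and where a whole thing is asked for, a point or a joint stands for the part that bears it (a point fixed in the world has none). Each returns a list of dicts, best first, with "conf" (0 to 1); they miss things now and then, are a little off and sometimes report something else, mostly with a low value. They report only what shows in the picture. A call takes as long as a camera call. They do not tell look-alikes from the thing itself.
- spot_in(picture, query): "position" ([x, y, z] in m, in the coordinates of the camera as it stood for that picture, good to about 4 mm: the middle of the surface that is visible of it).
- regions_of(picture, query): "region" (384x512 bool, what is visible of it).
The state is a dict: "t": time; "joints": joint angles; "joint_velocities": joint speeds; "tau": joint torques, N m; "ee_pos": TCP position; "eef_rot": TCP orientation; "wrist_force": force on the tool from outside, world axes, zero at the start; "wrist_torque": the same for the moment, N m; "width": opening from 0.0 (shut) to 1.0 (fully open).
Only numpy, scipy, OpenCV 4.12 (cv2) and the standard library are available. Lean on these libraries where they do the work, as an engineer would, in place of code of your own. Each camera call takes 0.05 s, during which the arm holds its last target. There are 200 camera calls.

TASK

Line up the four machined parts on the inspection rail in order of height, one standing upright and centred on each ringed mark: the tallest on the mark next to the red stop, then each shorter one in turn, the shortest next to the grey stop. The parts are the chuck jaw, the collet, the brass bush and the ball bearing; leave the gear, the wrench and the oil bottle where they are.

Things in the scene. Friction and masses are not known exactly. Their poses are not given: they have to be found in the camera images.
- chuck_jaw: loose machined steel chuck jaw standing upright, a pale grey block with two dark bores in one side, 45 x 38 x 72 mm high (the tallest part); origin at the centre of its underside, z up, x along the 45 mm width, y along the 38 mm width; starts at any yaw on the bench top (z = 0), about 0.3 to 0.6 kg
- collet: loose spring collet standing upright, grey, round, 47 mm high (second tallest); 25 mm diameter at the foot, widening upward to 33 mm between 30 and 41 mm above the foot, which is the place to grip; origin at the centre of its underside, z up; starts on the bench top; about 0.11 kg
- bush: loose flanged bush of yellow brass standing on its flange, 28 mm high (third tallest); flange 40 mm diameter and 4 mm thick at the foot, above it a straight 30 mm round barrel, which is the place to grip, with the fingertips just above the flange; origin at the centre of its underside, z up; starts on the bench top; about 0.06 kg
- bearing: loose steel ball bearing lying flat, a ring with a dark seal, 52 mm diameter, 15 mm high (the shortest part); origin at the centre of its underside, z up; starts on the bench top; about 0.13 kg
- rail: fixed flat aluminium bar on the bench, 70 mm (its x) by 440 mm (its y), 8 mm thick; origin at the centre of its underside, top at z = 8 mm; four flush ringed white marks, 62 mm wide, lie on its middle line (x = 0) at y = -127.5, -42.5, +42.5 and +127.5 mm in its frame; its y lies within about 0.12 rad of world y; a tall crate stands beyond it, from x = 0.72 m
- red_stop: fixed red round post, 24 mm diameter and 24 mm high, on the rail's top at one end, 198 mm from the rail's centre along its y axis (at either the +y or the -y end); it marks the end for the tallest part; origin at the centre of its underside
- grey_stop: fixed grey round post of the same size at the other end of the rail; it marks the end for the shortest part; origin at the centre of its underside
- oil_bottle: loose small white oiler bottle with a red nozzle, 40 mm diameter, 105 mm high, standing on the bench left of the rail; leave alone; origin at the centre of its underside
- gear: loose steel spur gear, 56 mm diameter, 20 mm high, on the bench right of the rail; not one of the parts to line up, leave alone; origin at the centre of its underside
- wrench: loose open-ended wrench lying flat on the bench at the right, 41 x 189 x 7 mm, long along its y; leave alone; origin at the centre of its underside
Not all that is in view belongs to the job. What is shaped like the chuck_jaw but orange or purple is not meant.

How it is judged:
By the outcome, as a careful person would: the job done as asked, in the order asked, and still so for the second after the job is handed in, with the robot touching nothing.
It also fails if it takes over 96 s, if anything falls off the work surface, if the arm or the gripper's body presses on something with over 40 N, if the wrist force passes 120 N, or if a joint passes its speed limit or range.

## Working session

There is one attempt and no reset: what is moved stays moved. The work goes in short steps, each a Python script; the robot and the scene stay as the last script left them, time stands still between calls to the robot, and variables do not carry over. Pictures are saved under pics/ and viewed, about 12 in all and at most 16, crops included, and the job is handed in when it is done.

```bash
mkdir -p pics; ls
python3 - <<'E'
from cell import *
import cv2,numpy as np
for n in("scene","top"):
    p=capture(n); cv2.imwrite(f"pics/{n}0.png",p["image"][:,:,::-1])
    E=p["extrinsics"]; print(n,p["fx"],p["cx"],p["cy"],np.round(E,3).tolist(), 'cam', np.round(-E[:3,:3].T@E[:3,3],3))
    for q in["chuck_jaw","collet","bush","bearing","rail","red_stop","grey_stop","oil_bottle","gear","wrench"]:
        for d in spot_in(p,q)[:4]:
            c=np.array(d["position"]); w=E[:3,:3].T@(c-E[:3,3]); print(q,round(d["conf"],2),np.round(w,3),int(p["fx"]*c[0]/c[2]+p["cx"]),int(p["fy"]*c[1]/c[2]+p["cy"]))
print(get_obs()["t"],pinch_z)
E
```

```text
pics
scene 365.13663228466373 250.76833114978413 190.93420707521506 [[0.505, -0.863, -0.006, -0.257], [-0.492, -0.281, -0.824, 0.258], [0.71, 0.419, -0.566, 0.664], [0.0, 0.0, 0.0, 1.0]] cam [-0.215 -0.427  0.587]
chuck_jaw 0.49 [0.33  0.065 0.022] 191 214
chuck_jaw 0.15 [0.428 0.079 0.014] 210 195
collet 0.77 [ 0.435 -0.241  0.034] 323 226
bush 0.73 [ 0.417 -0.082  0.017] 260 215
bearing 0.76 [0.428 0.078 0.016] 210 195
rail 0.6 [ 0.587 -0.015  0.013] 268 178
red_stop 0.62 [0.57  0.206 0.024] 203 158
grey_stop 0.48 [ 0.598 -0.184  0.026] 325 188
gear 0.78 [ 0.568 -0.359  0.013] 387 218
wrench 0.96 [ 0.402 -0.407  0.009] 391 269
top 413.203519835588 249.12568833455148 198.56656034869582 [[0.01, -1.0, 0.022, -0.046], [-0.996, -0.012, -0.091, 0.506], [0.092, -0.021, -0.996, 1.208], [0.0, 0.0, 0.0, 1.0]] cam [ 0.393 -0.014  1.25 ]
chuck_jaw 0.81 [0.338 0.087 0.07 ] 203 255
chuck_jaw 0.77 [0.489 0.321 0.075] 122 201
chuck_jaw 0.52 [0.374 0.169 0.077] 174 242
chuck_jaw 0.49 [0.453 0.22  0.074] 157 214
collet 0.54 [ 0.447 -0.238  0.049] 317 218
collet 0.19 [0.571 0.327 0.059] 122 173
bush 0.67 [ 0.423 -0.084  0.012] 263 226
bearing 0.7 [0.435 0.079 0.014] 208 222
rail 0.69 [0.594 0.014 0.005] 231 169
grey_stop 0.58 [0.582 0.206 0.033] 166 171
grey_stop 0.41 [ 0.607 -0.181  0.034] 296 165
oil_bottle 0.78 [0.569 0.329 0.061] 121 174
gear 0.8 [ 0.581 -0.357  0.013] 353 175
wrench 0.69 [ 0.424 -0.406  0.008] 369 227
1.1 0.0187
```

Run:
```python
import cv2
t=cv2.imread("pics/top0.png");cv2.imwrite("pics/top0c.png",cv2.resize(t[120:300,90:410],None,fx=2.5,fy=2.5,interpolation=2))
s=cv2.imread("pics/scene0.png");cv2.imwrite("pics/scene0c.png",cv2.resize(s[120:320,60:460],None,fx=2,fy=2,interpolation=2))
```

```text
(no output)
```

View pics/top0c.png

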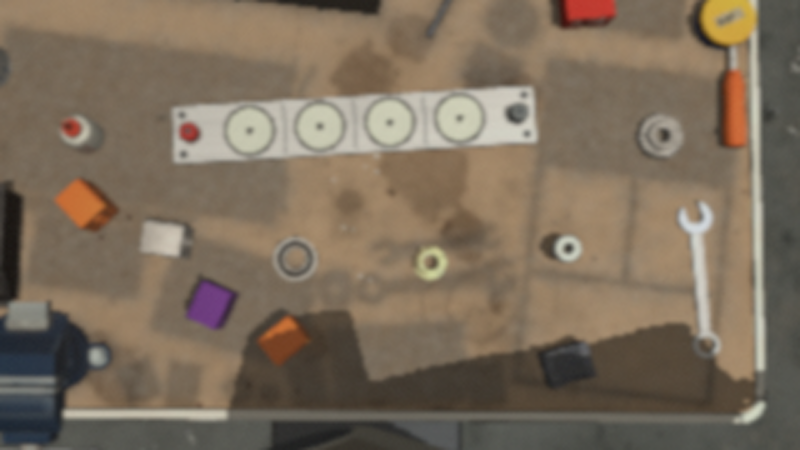

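View pics/scene0c.png

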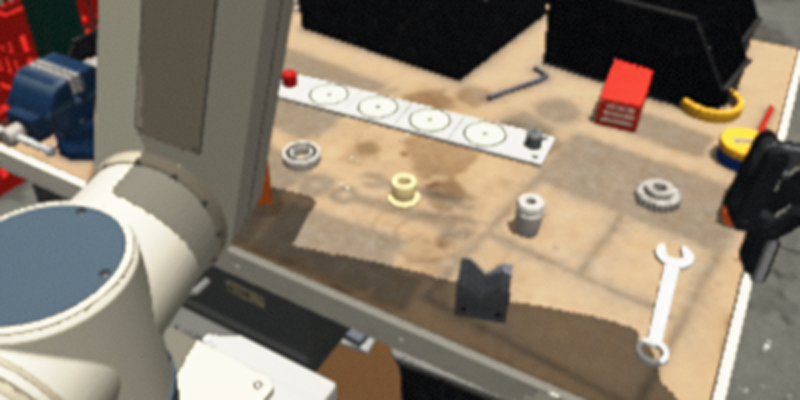

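The top view shows the red stop at crop (190,132), which is the +y end, the grey stop at (517,112), and four cream marks between them. Things that could be taken for the jaw, by top-image pixel:
- pale grey block at (155,215), which fits the description and is my choice
- orange blocks at (124,202) and (204,256)
- purple block at (175,241)
- black V-block at (317,265)

The bearing is the ring with the dark seal at (208,223), not the gear at (354,174). Next I fit models to get poses.

```bash
cat > h.py <<'E'
from cell import *
import cv2,numpy as np
from scipy.optimize import minimize,least_squares
def proj(p,P):
    E=p["extrinsics"]; c=np.atleast_2d(P)@E[:3,:3].T+E[:3,3]
    return c[:,:2]/c[:,2:]*[p["fx"],p["fy"]]+[p["cx"],p["cy"]]
def ray(p,uv,z):
    E=p["extrinsics"]; d=E[:3,:3].T@np.array([(uv[0]-p["cx"])/p["fx"],(uv[1]-p["cy"])/p["fy"],1]); o=-E[:3,:3].T@E[:3,3]
    return (o+d*(z-o[2])/d[2])[:2]
A=np.linspace(0,2*np.pi,48,endpoint=False)
PROF=dict(collet=[(0,.0125),(.030,.0165),(.041,.0165),(.047,.014)],bush=[(0,.02),(.004,.02),(.028,.015)],bearing=[(0,.026),(.015,.026)])
def pts(n,q,z0=0):
    if n=="chuck_jaw":
        c,s=np.cos(q[2]),np.sin(q[2]); return np.array([[q[0]+c*a*.0225-s*b*.019,q[1]+s*a*.0225+c*b*.019,z0+h] for a in(-1,1) for b in(-1,1) for h in(0,.072)])
    return np.array([[q[0]+r*np.cos(a),q[1]+r*np.sin(a),z0+z] for z,r in PROF[n] for a in A])
S=8
def sil(p,n,q,z0=0,S=S):
    m=np.zeros((384*S,512*S),np.uint8)
    h=cv2.convexHull(((proj(p,pts(n,q,z0))+.5)*S).astype(np.float32)); cv2.fillConvexPoly(m,np.round(h).astype(int),1); 
    return cv2.resize(m.astype(np.float32),(512,384),interpolation=cv2.INTER_AREA)
def fill(m):
    m=m.astype(np.uint8); c,_=cv2.findContours(m,cv2.RETR_EXTERNAL,2); o=np.zeros_like(m); cv2.drawContours(o,[max(c,key=cv2.contourArea)],-1,1,-1); return o
def cen(m): y,x=np.mgrid[:384,:512]; return np.array([(m*x).sum(),(m*y).sum()])/m.sum()
def locate(p,n,mask,g,z0=0):
    mask=fill(mask); q=np.array(g,float)
    if n=="chuck_jaw":
        f=lambda v:np.abs(sil(p,n,v*[.01,.01,.2],z0,4)-mask).sum()
        best=min((minimize(f,np.array([q[0],q[1],y])/[.01,.01,.2],method="Nelder-Mead",options=dict(maxiter=90,initial_simplex=np.array([q[0],q[1],y])/[.01,.01,.2]+.6*np.vstack([np.zeros(3),np.eye(3)]))) for y in np.radians([0,45,90,135])),key=lambda r:r.fun)
        return best.x*[.01,.01,.2],best.fun,mask.sum()
    t=cen(mask)
    for _ in range(4):
        q[:2]+=ray(p,t,z0+.02)-ray(p,cen(sil(p,n,q,z0)),z0+.02)
    return q,np.abs(sil(p,n,q,z0)-mask).sum(),mask.sum()
def find(p,n,g,z0=0,tol=.05):
    """mask of class n nearest guess g"""
    G=proj(p,[[g[0],g[1],z0+.02]])[0]
    rs=sorted(regions_of(p,n),key=lambda r:np.hypot(*(cen(r["region"])-G)))
    if not rs or np.hypot(*(cen(rs[0]["region"])-G))>25: return None
    return locate(p,n,rs[0]["region"],g,z0)
def marks(p):
    im=p["image"].astype(int); m=((im[:,:,0]-im[:,:,2]>15)&(im.min(2)>150)).astype(np.uint8)
    n,l,st,c=cv2.connectedComponentsWithStats(m)
    return [(st[i,4],ray(p,c[i],.008)) for i in range(1,n) if st[i,4]>60]
def R(a): c,s=np.cos(a),np.sin(a); return np.array([[c,s,0],[s,-c,0],[0,0,-1.]])
E
python3 - <<'E'
from h import *
G=dict(chuck_jaw=(.453,.22,0),collet=(.44,-.24),bush=(.42,-.084),bearing=(.432,.079))
for nm in("top","scene"):
    p=capture(nm); ov=cv2.resize(p["image"][:,:,::-1],None,fx=3,fy=3,interpolation=2)
    print(nm,[(a,np.round(b,4)) for a,b in marks(p)])
    for n,g in G.items():
        r=find(p,n,g)
        if r is None: print(n,None); continue
        print(n,np.round(r[0],4),r[1:])
        h=cv2.convexHull(((proj(p,pts(n,r[0]))+.5)*3).astype(np.float32)); cv2.polylines(ov,[h.astype(int)],True,(0,255,0),1)
    for s in("red_stop","grey_stop"):
        for d in regions_of(p,s)[:2]: print(s,round(d["conf"],2),np.round(ray(p,cen(d["region"]),.022),4))
    o=ov[400:820,330:1110] if nm=="top" else ov[400:800,560:1260]
    cv2.imwrite(f"pics/{nm}1.png",o)
E
```

```text
top [(np.int32(207), array([ 0.9283, -0.4762])), (np.int32(214), array([ 0.5542, -0.4765])), (np.int32(105), array([ 0.6256, -0.1575])), (np.int32(240), array([ 0.6057, -0.1135])), (np.int32(243), array([ 0.5995, -0.0286])), (np.int32(164), array([0.5829, 0.1898])), (np.int32(227), array([0.5867, 0.1416])), (np.int32(230), array([0.5933, 0.0561])), (np.int32(140), array([0.4541, 0.2398])), (np.int32(195), array([0.248 , 0.2535])), (np.int32(1750), array([ 0.0392, -0.21  ])), (np.int32(892), array([-0.0072, -0.7409])), (np.int32(331), array([-0.0165, -0.2615]))]
chuck_jaw [0.454  0.23   1.4371] (np.float64(36.625), np.uint64(245))
collet [ 0.4471 -0.239 ] (np.float32(8.03125), np.uint64(110))
bush None
bearing [0.4336 0.083 ] (np.float32(33.3125), np.uint64(214))
red_stop 0.48 [0.5813 0.2098]
grey_stop 0.59 [ 0.6099 -0.1848]
scene [(np.int32(244), array([ 3.7718, -0.4332])), (np.int32(330), array([ 2.8563, -0.444 ])), (np.int32(77), array([1.7407, 0.3687])), (np.int32(529), array([ 2.0161, -0.4781])), (np.int32(106), array([1.2849, 0.5003])), (np.int32(609), array([ 1.4822, -0.4614]))
[... 396 characters left out ...]
int32(172), array([ 0.5915, -0.361 ])), (np.int32(899), array([ 0.4709, -0.2779])), (np.int32(1079), array([ 0.4451, -0.3771])), (np.int32(966), array([ 0.3634, -0.3269])), (np.int32(144), array([ 0.3781, -0.4802])), (np.int32(64), array([ 0.44  , -0.4624])), (np.int32(473), array([ 0.3281, -0.448 ])), (np.int32(774), array([-0.0805,  0.0278])), (np.int32(137), array([ 0.0296, -0.1154])), (np.int32(83), array([ 0.2422, -0.4646]))]
chuck_jaw None
collet [ 0.4452 -0.2384] (np.float32(16.4375), np.uint64(264))
bush [ 0.429 -0.078] (np.float32(32.453125), np.uint64(188))
bearing [0.4298 0.0831] (np.float32(13.78125), np.uint64(246))
red_stop 0.56 [ 0.5692 -0.0225]
grey_stop 0.6 [ 0.6024 -0.1859]
```

View pics/top1.png

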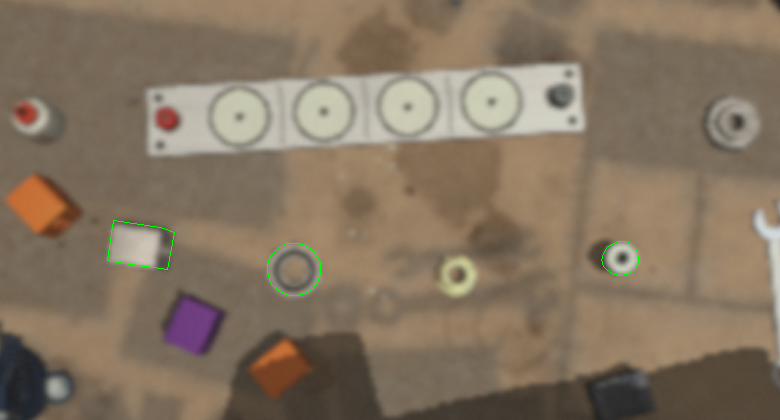

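View pics/scene1.png

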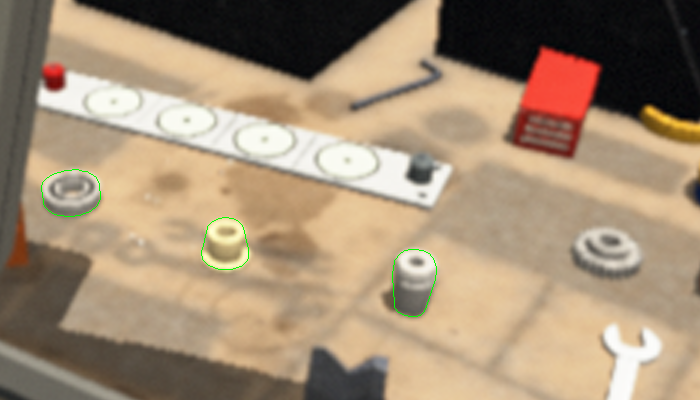

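Top view: four mark blobs in a line at 85 mm pitch, and the fits sit well on the bearing, bush, collet and grey block. Starting with the collet.

```bash
cat >> h.py <<'E'
M=np.array([(.5867,.1416),(.5933,.0561),(.5995,-.0286),(.6057,-.1135)])
YAW=.0745
def go(x,y,z,a):
    c=[(np.abs(j-np.array(get_obs()["joints"])).max(),b) for b in(a,a+np.pi,a-np.pi) for j in[ik([x,y,z],R(b))] if j is not None]
    b=min(c)[1]; move_pose([x,y,z],R(b))
def pick_place(xy,z,mark,a=YAW,force=40,hi=.17,pl=YAW):
    go(*xy,hi,a); servo_line([*xy,z],feed=.2)
    clamp(force); o=get_obs(); print("grip width",round(o["width"],3),"t",round(o["t"],1),np.round(o["ee_pos"],4))
    servo_line([*xy,hi],feed=.25); print("after lift",round(get_obs()["width"],3),np.round(get_obs()["wrist_force"],1))
    m=M[mark]; go(*m,hi,pl); servo_line([*m,z+.025],feed=.2)
    hit=servo_line([*m,z+.0065],feed=.04,guard=5); o=get_obs(); print("contact",hit,np.round(o["ee_pos"],4),np.round(o["wrist_force"],1))
    let_go(); servo_line([*m,hi],feed=.25); print("t",round(get_obs()["t"],1))
E
python3 - <<'E'
from h import *
p=capture("top"); im=p["image"].astype(int)
m=((im[:,:,0]-im[:,:,2]>40)&(im[:,:,1]>175)); y,x=np.mgrid[:384,:512]; m&=(abs(x-263)<12)&(abs(y-225)<12); print("bush",m.sum(),np.round(locate(p,"bush",m,(.425,-.08))[0],4))
pick_place((.446,-.2388),.0145,1)
p=capture("top"); cv2.imwrite("pics/t2.png",cv2.resize(p["image"][120:300,90:410,::-1],None,fx=2.5,fy=2.5))
r=find(p,"collet",M[1],.008); print(r)
E
```

```text
bush 51 [ 0.4284 -0.0837]
grip width 0.36 t 4.6 [ 0.4462 -0.239   0.0151]
after lift 0.357 [ 0.2 -0.1 -0.9]
contact True [0.5932 0.0561 0.0229] [-0.6 -0.2  6.6]
t 9.2
None
```

Run:
```python
from h import *
pick_place((.428,-.082),.005,2)
go(.45,-.3,.25,YAW)
for nm in("scene","top"):
    p=capture(nm); c=p["image"][120:290,130:400,::-1] if nm=="scene" else p["image"][140:280,100:380,::-1]
    cv2.imwrite(f"pics/{nm}3.png",cv2.resize(c,None,fx=2.5,fy=2.5,interpolation=2))
    for n,k in(("collet",1),("bush",2)):
        r=find(p,n,M[k],.008); print(nm,n,None if r is None else (np.round((r[0]-M[k])*1000,1),r[1:]))
print(get_obs()["t"])
```

```text
grip width 0.338 t 11.7 [ 0.4282 -0.0821  0.0056]
after lift 0.338 [-0.3  0.5 -0.5]
contact True [ 0.5996 -0.0287  0.013 ] [ 0.2 -0.3  2.5]
t 15.9
scene collet (array([-1.8,  1. ]), (np.float32(17.3125), np.uint64(159)))
scene bush (array([-2.8,  2.8]), (np.float32(18.671875), np.uint64(150)))
top collet None
top bush (array([0.4, 2.3]), (np.float32(10.8125), np.uint64(144)))
17.4583
```

View pics/scene3.png

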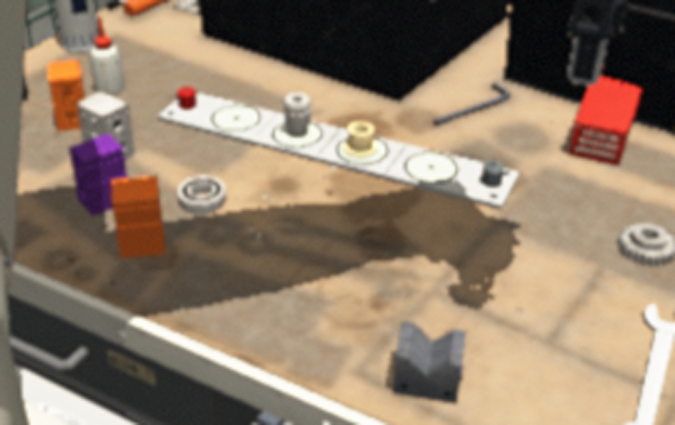

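View pics/top3.png

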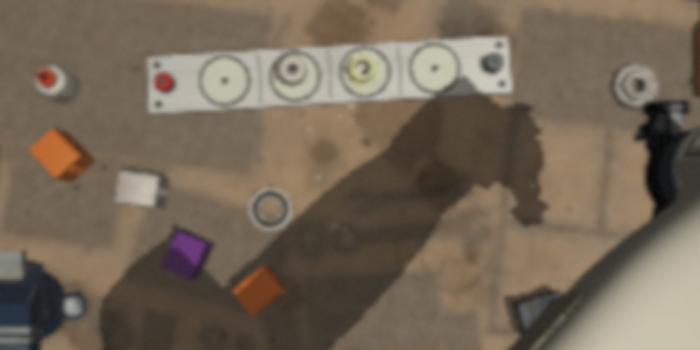

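The collet and bush are on their marks, within about 3 mm. The scene view also shows two dark bores in the pale grey block at crop (105,125), which confirms it is the jaw. The bearing and jaw are next.

Run:
```python
from h import *
pick_place((.432,.083),.001,3,a=np.pi/2)
pick_place((.4525,.228),.024,0,a=-.134,force=60,hi=.2)
go(.42,-.36,.25,YAW)
for nm in("scene","top"):
    p=capture(nm); c=p["image"][130:270,170:370,::-1] if nm=="scene" else p["image"][140:220,140:340,::-1]
    cv2.imwrite(f"pics/{nm}4.png",cv2.resize(c,None,fx=3.5,fy=3.5,interpolation=2))
    for k,n in enumerate(("chuck_jaw","collet","bush","bearing")):
        r=find(p,n,[*M[k],0][:3 if k==0 else 2],.008); print(nm,n,None if r is None else (np.round((r[0][:2]-M[k])*1000,1),r[0][2:],r[1:]))
print(get_obs()["t"])
```

```text
grip width 0.593 t 20.3 [0.4325 0.083  0.0021]
after lift 0.587 [-1.3  0.5 -2.1]
contact True [ 0.6059 -0.1136  0.0092] [ 0.1 -0.6  2.5]
t 24.8
grip width 0.438 t 27.7 [0.4526 0.2282 0.0246]
after lift 0.437 [ 0.5 -0.4 -5. ]
contact True [0.5868 0.1416 0.0325] [-0.8 -0.4  4.2]
t 32.0
scene chuck_jaw None
scene collet (array([-0.7,  1.7]), array([], dtype=float64), (np.float32(10.34375), np.uint64(174)))
scene bush (array([-1.9,  3.5]), array([], dtype=float64), (np.float32(18.578125), np.uint64(152)))
scene bearing (array([-0.8,  2.9]), array([], dtype=float64), (np.float32(14.484375), np.uint64(227)))
top chuck_jaw (array([1. , 0.5]), array([1.69248193]), (np.float64(23.125), np.uint64(298)))
top collet (array([1.6, 0. ]), array([], dtype=float64), (np.float32(20.421875), np.uint64(88)))
top bush (array([0. , 2.5]), array([], dtype=float64), (np.float32(17.578125), np.uint64(124)))
top bearing (array([0.1, 1.7]), array([], dtype=float64), (np.float32(14.3125), np.uint64(252)))
34.3833
```

View pics/scene4.png

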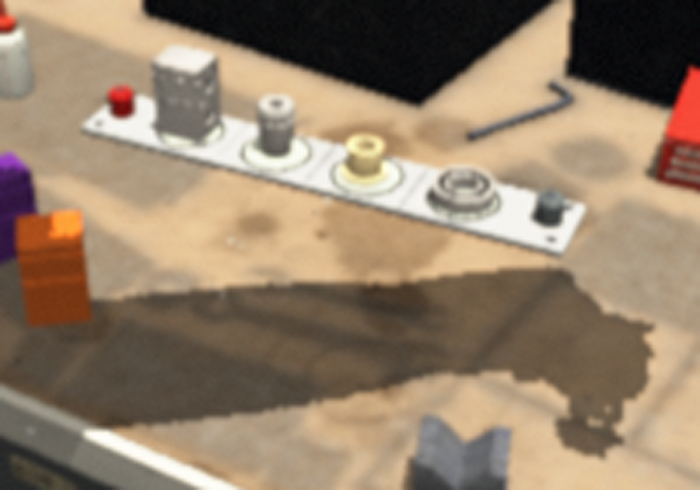

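View pics/top4.png

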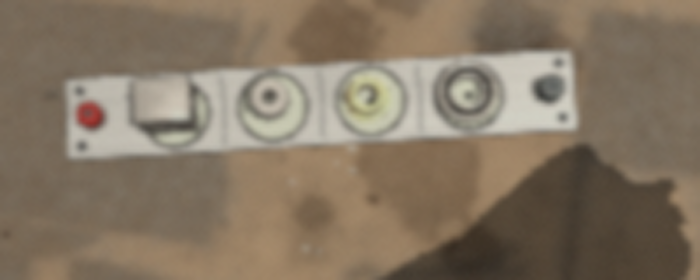

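All four stand on their marks in the right order. The bush is about 3 mm towards +y in both cameras, so I'll regrip it and shift it. Then a final check.

Run:
```python
from h import *
m=M[2]; n=m+[0,-.0028]; n[0]+=.0002
go(*m,.17,YAW); servo_line([*m,.0138],feed=.2); clamp(40); print(get_obs()["width"])
servo_line([*m,.025],feed=.1); servo_line([*n,.025],feed=.05)
print(servo_line([*n,.0115],feed=.04,guard=5),get_obs()["ee_pos"])
let_go(); servo_line([*n,.17],feed=.2); go(.42,-.36,.25,YAW); dwell(.5)
for nm in("scene","top"):
    p=capture(nm)
    if nm=="top": cv2.imwrite("pics/top5.png",cv2.resize(p["image"][140:220,140:340,::-1],None,fx=3.5,fy=3.5,interpolation=2))
    else: cv2.imwrite("pics/scene5.png",cv2.resize(p["image"][130:230,170:370,::-1],None,fx=4,fy=4,interpolation=2))
    for k,q in enumerate(("chuck_jaw","collet","bush","bearing")):
        r=find(p,q,[*M[k],0][:3 if k==0 else 2],.008); print(nm,q,None if r is None else np.round((r[0][:2]-M[k])*1000,1))
print(get_obs()["t"])
```

```text
0.33051564655192733
True [ 0.59991572 -0.0314754   0.01370009]
scene chuck_jaw [-1.6  0.6]
scene collet [-1.8  1.1]
scene bush [-0.2  1.1]
scene bearing [0.5 3.1]
top chuck_jaw [1.4 0.9]
top collet [ 1.5 -0.2]
top bush [ 1.9 -0.5]
top bearing [2.2 1.1]
42.0917
```

View pics/scene5.png

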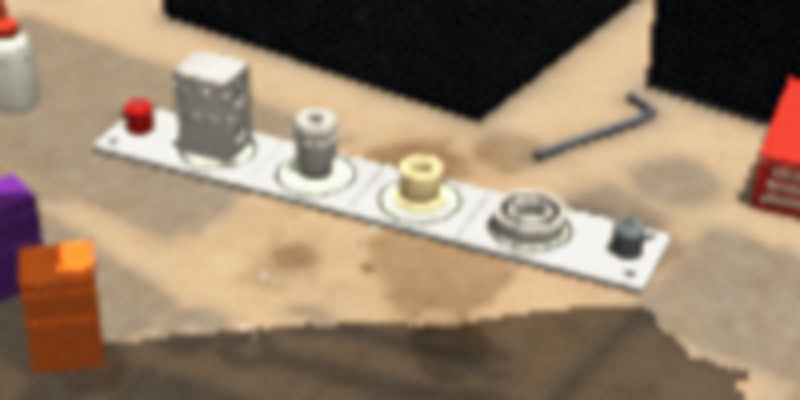

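View pics/top5.png

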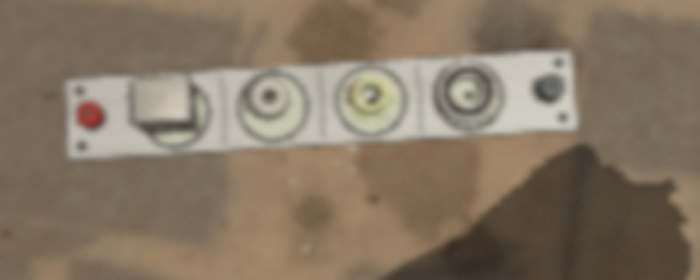

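Jaw (212,110), collet (316,145), bush (421,178) and bearing (530,218) in the scene crop all stand upright on their marks, running from red stop to grey stop.

```bash
python3 -c "
from cell import *
job_done()"
```

```text
the job is handed in; nothing more can be done
```

The four parts stand upright on the rail marks in order of height: chuck jaw next to the red stop, then collet, brass bush, and ball bearing next to the grey stop. I handed the job in at about 42 s on the robot's clock, with the gripper open and well clear.

- **Centring:** in the last check the jaw, collet and bush were within about 2 mm of their marks in both cameras.
- **Bush:** it first landed about 3 mm off towards the red stop, so I regripped it and shifted it.
- **Bearing:** the two cameras disagree. It measures about 2.5 mm off from the top camera and about 3 mm off from the scene camera. I left it, as this is close to the measuring error.
- **Failed looks:** the networks missed the collet (top) and the jaw (scene) in a couple of earlier views. Both were found in both cameras at the end.
- **Other things:** I did not move the gear, wrench, oil bottle or look-alike blocks. I did not measure their positions again at the end.

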